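# Dose a stone ball into a dish and set the dish out in the free corner of the display pad

### The arm

A 6-joint arm with a two-finger parallel gripper is mounted at the origin on the work surface. World frame = base frame: x ahead of the robot, y to its left, z up, the work surface at z = 0. Lengths are in m, angles in degrees, forces in N, time in s.
With the tool pointing down it reaches from about 0.35 to 1 m from the base axis. Payload 7.1 kg.
Tool frame: the origin (TCP) lies midway between the tips of the shut fingers; the grasp point (between the pads) lies 19 mm behind it (robot.hold_point_z is the distance from the TCP to the grasp point, in m); z points along the fingers, y is the line along which they close (so a half turn about z gives the same grasp; the last joint's range is limited). The gripper opens to 85 mm and grips with 20 to 120 N. Pads are 22 mm wide; open, the fingers measure 114 mm over their backs; the gripper's body (76 mm by 85 mm) begins 54 mm behind the grasp point. The pads swing forward as they close: fully open they stand 13 mm farther back than shut.
Start: joints at [-67.036, 24.242, 93.386, -0, 62.372, -1.089], TCP at [0.255, -0.571, 0.231] pointing down, gripper open.
Joint ranges: [-172.04, 172.04], [-51.8, 120.97], [4.93, 147.93], [-75.15, 255.16], [6.16, 154.13], [-145.62, 145.62]. Speed limits (degrees/s): [136.94, 136.94, 172.46, 180, 180, 180].

### API

Orientations are given as [roll, pitch, yaw] about the fixed x, y, z axes, in that order (R = Rz(yaw) Ry(pitch) Rx(roll)).
In Python, from bench import robot, planner, snapshot, boxes_of, get_time_s, get_joints, get_qvel, get_tau, get_position, get_tcp_rot, get_wrist_force, get_torque, get_grip_width, get_gripper_force gives the robot as it stands. The module is installed in compiled form; this text tells all that it offers. Calls block until the motion is done:
- robot.move_pose(position, orientation): joint-space move of the TCP to a pose.
- robot.line_to(position, rot=None, max_speed=0.15): straight line of the TCP; rot=None keeps the orientation; max_speed is the mean speed in m/s.
- robot.movej(angles): joint-space move.
- robot.gripper_to(opening, force=None): finger opening in m; force is the grip in N (None keeps the last); returns when the fingers have stopped.
- robot.dwell(seconds).
- planner.solve_ik(position, orientation): joint angles nearest the present ones, or None.
- snapshot(name): name is "side" or "top" or "wrist"; returns a dict with "image" (384x512x3 uint8, red, green, blue), "vertical_fov" (degrees; the focal length in pixels is half the picture's height over the tangent of half this angle, whatever the lens; pixels are square), "cx", "cy" (the principal point, pixels), "R" (3x3) and "t" (3): a world point X has camera coordinates R X + t. Camera axes: x right, y down, z forward; pixel columns grow to the right and rows downward; lengths in m; the calibration is good to about 2 mm. A picture is of the moment at which its call begins. There is no depth.
A pose or a line that the arm cannot do raises robot.Unreachable and nothing moves.
- robot.sign_off(): hands the job in; it is judged then, once.
Trained networks look in the newest picture that a camera, given by its name, has taken for a name from the list of things; names that differ only in an ending like _2 or _b are one class to them, and where a whole thing is asked for, a point or a joint stands for the part that bears it (a point fixed in the world has none). Each returns a list of dicts, best first, with "p" (0 to 1); they miss things now and then, are a little off and sometimes report something else, mostly with a low value. They report only what shows in the picture. A call takes as long as a camera call. They do not tell look-alikes from the thing itself.
- boxes_of(camera, query): "at" ([x, y, z] in m, in the coordinates of the camera as it stood for that picture, good to about 4 mm: the middle of the surface that is visible of it).
Readings, each from a call of its own:
- get_time_s(): time.
- get_joints(): joint angles.
- get_qvel(): joint speeds.
- get_tau(): joint torques, N m.
- get_position(): TCP position.
- get_tcp_rot(): TCP orientation.
- get_wrist_force(): force on the tool from outside, world axes, zero at the start.
- get_torque(): the same for the moment, N m.
- get_grip_width(): finger opening in m.
- get_gripper_force(): force on a finger pad.
Only numpy, scipy, OpenCV 4.12 (cv2) and the standard library are available. Lean on these libraries where they do the work, as an engineer would, in place of code of your own. Each camera call takes 0.05 s, during which the arm holds its last target. There are 200 camera calls.

### The job

Stand the empty black dish squarely in the marked outline under the wheel's chute and let go; then turn the stone wheel by its knob, the short way, until the pocket with the round stone comes over the drop hole and the stone rolls into the dish, leaving the cube in its pocket. Then carry the dish with the stone in it to the brown card in the free corner of the white display pad and set it down centred and square on the card. Do not touch the round stone with the gripper, do not drop the dish, and leave the three full dishes where they are.

Things in the scene. Friction and masses are not known exactly. Their poses are not given: they have to be found in the camera images.
- dish_mid (a point): the empty black plastic dish: an open box 84 mm long (x) x 50 mm wide (y) x 30 mm high, walls and floor 3 mm, about 60 g, loose, by itself on the table at the start. Point: its centre, 15 mm above its underside. Its two ends are alike. It can be gripped from outside across its width
- dish: the same dish; origin at the centre of its underside, z up
- drop_spot (a point): centre, at table height, of the outline (thin dark lines, 90 x 56 mm inside) on the table in front of the wheel's stand, where the dish catches the stone. x: along the outline, towards the wheel's axis 135 mm away. The chute's lip, 37 mm up and 36 mm wide, reaches from +x to 20 mm short of this point; the stand's deck begins 57 mm from it along +x, 88 to 96 mm up
- drop_hole (a point): centre of the round drop hole (28 mm across) in the top of the plywood deck, 96 mm above the table; 50 mm from the wheel's axis, on the side of the chute. The hole leads down on to the chute, which slopes to the dish
- wheel_knob (a point): point on the wheel's upright axis at mid-height of the knob's bar, 145 mm above the table. The bar is 44 mm long (x) x 14 mm thick (y) x 26 mm high, on a round neck 12 mm high on the grey wheel. The wheel is 144 mm across, its top 119 mm above the table; its six open pockets, about 28 mm wide and 50 mm from the axis, turn with the knob and push what lies in them over the deck
- wheel (a joint): angle by which the wheel has been turned since the start (rad, 0 at the start, positive anticlockwise from above); turns freely either way to +-3, light friction (0.04 N m), stays where it is left
- stone_center (a point): centre of the round polished stone, a ball 20 mm across, 12 g; at the start in a wheel pocket about 60 degrees (40 to 80) to one side of the drop hole, 2 mm below the wheel's top
- stone: the same ball (its axes turn as it rolls)
- cube_mid (a point): centre of a brassy mineral cube, 15 mm, lying in the pocket two places from the ball, on the other side of the drop hole; it must stay up in the wheel
- card_mid (a point): centre of the top of the brown card (96 mm along x, 62 mm along y, fixed, top 7.5 mm above the table) in the free corner of the white display pad (260 x 240 x 6 mm, fixed). The corner places lie 76 mm (x) and 83 mm (y) from the pad's middle, where a loose round green slab 30 mm across, 9 mm thick, lies; the other three places hold full dishes
- full_a_mid (a point): First full dish: a dish of the same shape as the empty one, already full of small flat cut stones, standing on the pad over one of the other three corner places; to be left alone. Point: centre of the dish, 15 mm above its underside (which is 6 mm above the table); x along its 84 mm length
- full_b_mid (a point): Second full dish: a dish of the same shape as the empty one, already full of small flat cut stones, standing on the pad over one of the other three corner places; to be left alone. Point: centre of the dish, 15 mm above its underside (which is 6 mm above the table); x along its 84 mm length
- full_c_mid (a point): Third full dish: a dish of the same shape as the empty one, already full of small flat cut stones, standing on the pad over one of the other three corner places; to be left alone. Point: centre of the dish, 15 mm above its underside (which is 6 mm above the table); x along its 84 mm length
There are look-alikes about, which are no part of the job. What is shaped like the dish but green or turquoise is not meant.

How it is judged:
By the outcome, as a careful person would: the job done as asked, in the order asked, and still so for the second after the job is handed in, with the robot touching nothing.
It also fails if it takes over 72 s, if anything falls off the work surface, if the arm or the gripper's body presses on something with over 40 N, if the wrist force passes 120 N, or if a joint passes its speed limit or range.

## Working session

There is one attempt and no reset: what is moved stays moved. The work goes in short steps, each a Python script; the robot and the scene stay as the last script left them, time stands still between calls to the robot, and variables do not carry over. Pictures are saved under pics/ and viewed, at most 10 in all, crops included, and the job is handed in when it is done.

```bash
mkdir -p pics; ls; cat > h.py <<'E'
import numpy as np, cv2
from bench import *
def snap(n,f=None):
    s=snapshot(n)
    if f: cv2.imwrite('pics/'+f,s['image'][:,:,::-1])
    return s
def cam(s):
    h=s['image'].shape[0]; return h/2/np.tan(np.radians(s['vertical_fov'])/2),np.array(s['R']),np.array(s['t'])
def px(s,X):
    f,R,t=cam(s); c=R@np.array(X)+t; return np.array([s['cx']+f*c[0]/c[2],s['cy']+f*c[1]/c[2]])
def w(s,u,v,z):
    f,R,t=cam(s); d=R.T@np.array([(u-s['cx'])/f,(v-s['cy'])/f,1]); o=-R.T@t
    return o+d*(z-o[2])/d[2]
def find(n,s,q):
    f,R,t=cam(s); return [(round(b['p'],2),np.round(R.T@(np.array(b['at'])-t),3),np.round(px(s,R.T@(np.array(b['at'])-t)))) for b in boxes_of(n,q)]
E
python3 - <<'E'
from h import *
np.set_printoptions(suppress=True)
ss={}
for n in('top','side'):
    s=snap(n,n+'0.png'); ss[n]=s['image']
    f,R,t=cam(s); print(n,'cam at',-R.T@t)
    for q in('dish_mid','drop_hole','wheel_knob','stone_center','cube_mid','card_mid','drop_spot','full_a_mid'):
        print(n,q,*find(n,s,q)[:6],sep='\n   ')
E
```

```text
pics
top cam at [ 0.44822974 -0.05613027  1.2559037 ]
top
   dish_mid
   (0.96, array([ 0.376, -0.38 , -0.001]), array([359., 236.]))
   (0.85, array([ 0.433, -0.505,  0.003]), array([401., 216.]))
   (0.73, array([ 0.49 , -0.259,  0.003]), array([318., 198.]))
   (0.55, array([ 0.497, -0.375,  0.001]), array([357., 195.]))
top
   drop_hole
   (0.81, array([ 0.615, -0.1  ,  0.097]), array([265., 152.]))
top
   wheel_knob
   (0.82, array([ 0.651, -0.109,  0.118]), array([269., 138.]))
top
   stone_center
top
   cube_mid
top
   card_mid
   (0.95, array([0.589, 0.202, 0.007]), array([163., 166.]))
top
   drop_spot
   (0.68, array([ 0.618, -0.105,  0.097]), array([267., 151.]))
   (0.5, array([0.434, 0.185, 0.016]), array([168., 218.]))
top
   full_a_mid
   (0.9, array([0.558, 0.374, 0.016]), array([104., 177.]))
   (0.57, array([0.41 , 0.347, 0.013]), array([113., 227.]))
side cam at [-0.20858464  0.70188406  1.29947635]
side
   dish_mid
   (0.74, array([ 0.498, -0.38 ,  0.014]), array([317., 156.]))
   (0.64, array([ 0.492, -0.261,  0.012]), array([297., 174.]))
side
   drop_hole
   (0.6, array([ 0.61 , -0.061,  0.064]), array([234., 176.]))
side
   wheel_knob
   (0.58, array([ 0.647, -0.103,  0.12 ]), array([235., 153.]))
side
   stone_center
   (0.32, array([ 0.613, -0.064,  0.062]), array([234., 176.]))
side
   cube_mid
side
   card_mid
   (0.65, array([0.587, 0.207, 0.007]), array([180., 235.]))
side
   drop_spot
   (0.71, array([ 0.611, -0.062,  0.058]), array([234., 177.]))
side
   full_a_mid
   (0.61, array([0.562, 0.37 , 0.016]), array([144., 269.]))
   (0.23, array([ 0.501, -0.377,  0.015]), array([316., 156.]))
```

```bash
python3 - <<'E'
import cv2
t=cv2.imread('pics/top0.png')
cv2.imwrite('pics/a.png',cv2.resize(t[100:290,60:440],(800,400),interpolation=cv2.INTER_CUBIC))
s=cv2.imread('pics/side0.png')
cv2.imwrite('pics/b.png',cv2.resize(s[100:340,60:380],(800,600),interpolation=cv2.INTER_CUBIC))
E
```

```text
(no output)
```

View pics/a.png

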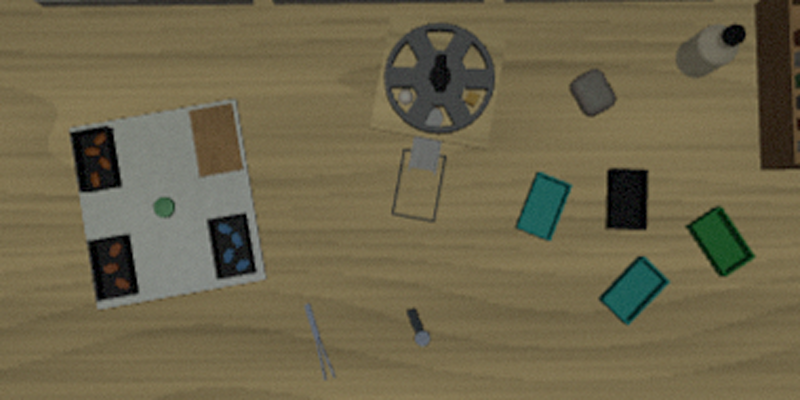

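View pics/b.png

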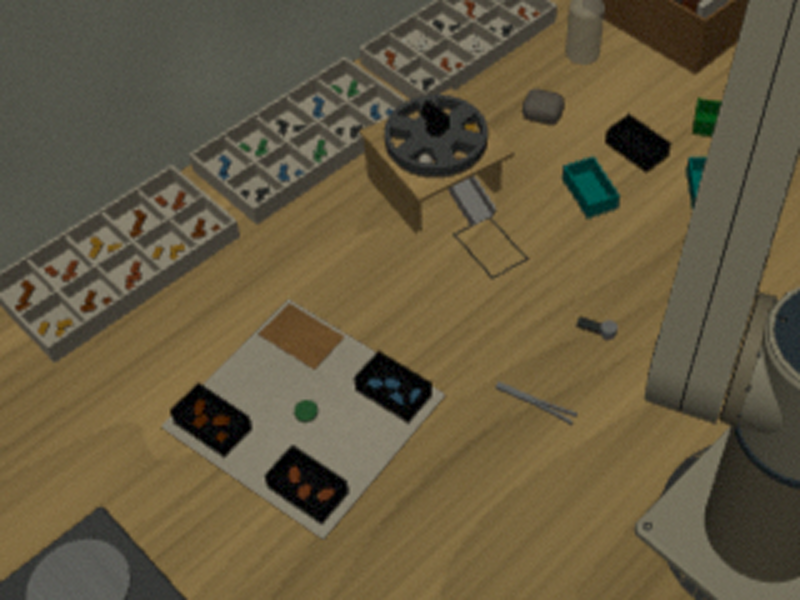

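The empty black dish is at top (358,194). The look-alikes are turquoise at (318,198) and (361,238), and green at (401,215). Only (358,194) is black and empty and standing by itself. The three other black dishes are on the pad and full. The outline is at about (259,188), the wheel at (269,137), the white ball at (252,146), the cube at (284,147) and the card at (163,166). The ball reaches the hole by turning anticlockwise. I'll take wrist views next for precision.

```bash
python3 - <<'E'
from h import *
np.set_printoptions(suppress=True,precision=3)
print(get_tcp_rot())
import pickle
D={}
ims=[]
for k,p in (('pad',[0.52,0.20,0.30]),('wheel',[0.50,-0.10,0.36]),('dish',[0.45,-0.377,0.26])):
    q=planner.solve_ik(p,[180,0,0]); q2=planner.solve_ik(p,[180,0,180]); print(k,q,q2)
    robot.move_pose(p,[180,0,0] if k!='x' else 0)
    s=snapshot('wrist'); D[k]=s; ims.append(s['image'][:,:,::-1])
    f,R,t=cam(s); print('cam',-R.T@t,R.T[:,2],get_tcp_rot(),get_time_s())
    for qn in('dish_mid','card_mid','drop_spot','drop_hole','wheel_knob','stone_center','cube_mid'): print(qn,find('wrist',s,qn)[:3])
pickle.dump(D,open('D.pkl','wb'))
cv2.imwrite('pics/c.png',cv2.resize(np.vstack([np.hstack(ims[:2]),np.hstack([ims[2],ims[2]*0])]),(800,600),interpolation=cv2.INTER_AREA))
E
```

```text
[179.998   0.001  24.052]
pad [ 19.814  14.257  98.242  -0.     67.501 109.814] [ 19.814  14.257  98.242   0.     67.501 -70.186]
cam [0.585 0.2   0.443] [-0.26   0.    -0.966] [179.994   0.001  -0.05 ] 3.825
dish_mid []
card_mid [(0.9, array([0.592, 0.201, 0.009]), array([256., 102.]))]
drop_spot [(0.85, array([ 0.629, -0.038,  0.063]), array([475.,  66.]))]
drop_hole [(0.74, array([ 0.629, -0.036,  0.063]), array([473.,  66.]))]
wheel_knob [(0.73, array([ 0.641, -0.041,  0.107]), array([510.,  46.]))]
stone_center []
cube_mid []
wheel [-12.647   6.748  99.568  -0.     73.685  77.353] [ -12.647    6.748   99.568    0.      73.685 -102.647]
cam [ 0.565 -0.098  0.503] [-0.26   0.    -0.966] [-179.974    0.026    0.068] 5.4
dish_mid [(0.97, array([ 0.498, -0.378,  0.013]), array([443., 154.])), (0.89, array([ 0.375, -0.382,  0.014]), array([435., 231.])), (0.77, array([ 0.49 , -0.261,  0.005]), array([363., 158.]))]
card_mid [(0.55, array([0.592, 0.201, 0.009]), array([49., 88.]))]
drop_spot [(0.93, array([ 0.598, -0.101,  0.098]), array([259.,  78.])), (0.23, array([ 0.642, -0.112,  0
[... 210 characters left out ...]
 , -0.068,  0.114]), array([229.,  47.]))]
cube_mid [(0.76, array([ 0.632, -0.151,  0.111]), array([305.,  45.]))]
dish [-41.117  19.249  96.865  -0.     63.886  48.883] [ -41.117   19.249   96.865    0.      63.886 -131.117]
cam [ 0.516 -0.375  0.404] [-0.259 -0.    -0.966] [179.978  -0.055   0.07 ] 6.9417
dish_mid [(0.92, array([ 0.5  , -0.375,  0.008]), array([257., 121.])), (0.77, array([ 0.441, -0.504,  0.002]), array([360., 170.])), (0.75, array([ 0.489, -0.253,  0.005]), array([155., 131.]))]
card_mid []
drop_spot [(0.68, array([ 0.592, -0.174,  0.062]), array([45., 25.]))]
drop_hole [(0.66, array([ 0.594, -0.171,  0.06 ]), array([43., 23.]))]
wheel_knob []
stone_center []
cube_mid []
```

View pics/c.png

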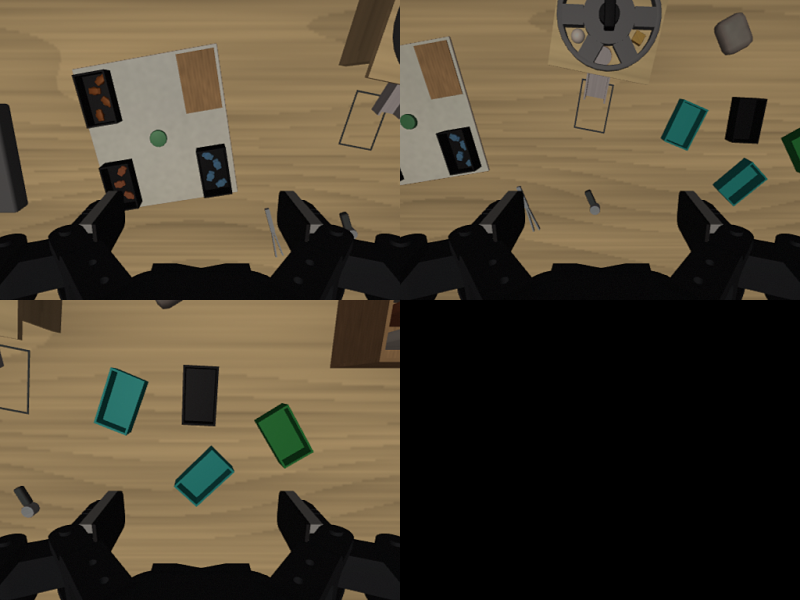

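The "wheel" wrist view shows the outline at about (248,136) px, the ball at (229,47), the cube at (305,45) and the empty pocket over the hole. The "dish" view shows the black dish at (256,122). Next I'll rectify these views to metric planes and fit rectangles.

```bash
cat >> h.py <<'E'
def warp(s,c,z,size=0.2,mm=0.5):
    n=int(size*1000/mm); # row grows with -x, col grows with -y
    P=np.float32([[0,0],[n,0],[n,n],[0,n]])
    Wd=[[c[0]+size/2-v*mm/1000,c[1]+size/2-u*mm/1000,z] for u,v in P]
    H=cv2.getPerspectiveTransform(np.float32([px(s,X) for X in Wd]),P)
    return cv2.warpPerspective(s['image'][:,:,::-1],H,(n,n),flags=cv2.INTER_CUBIC)
def rect(m,c,size=0.2,mm=0.5):
    k=cv2.morphologyEx(m.astype(np.uint8)*255,cv2.MORPH_OPEN,np.ones((5,5)))
    cs,_=cv2.findContours(k,cv2.RETR_EXTERNAL,cv2.CHAIN_APPROX_NONE)
    n=size*1000/mm
    g=min([x for x in cs if cv2.contourArea(x)>300],key=lambda x:np.hypot(*(np.mean(x[:,0],0)-n/2)))
    (u,v),(a,b),_=r=cv2.minAreaRect(g); B=cv2.boxPoints(r)
    e=max([B[1]-B[0],B[2]-B[1]],key=np.linalg.norm)
    yaw=np.degrees(np.arctan2(-e[0],-e[1])); yaw=(yaw+90)%180-90
    return np.array([c[0]+size/2-v*mm/1000,c[1]+size/2-u*mm/1000]),yaw,np.array(sorted([a,b]))*mm,B
E
cat > fit.py <<'E'
from h import *
import pickle
D=pickle.load(open('D.pkl','rb')); D['top']=snapshot('top'); pickle.dump(D,open('D.pkl','wb'))
T=[]
def show(W,B=None):
    W=W.copy()
    if B is not None: cv2.polylines(W,[np.int32(B)],True,(0,0,255),1)
    T.append(cv2.resize(W,(266,266)))
def go(name,k,c,z,fn):
    W=warp(D[k],c,z); m=fn(W.astype(int))
    try: r=rect(m,c); print(name,k,r[:3]); show(W,r[3])
    except Exception as e: print(name,k,e); show(W)
dark=lambda W:W.max(2)<W.max()*0.27
def brown(W): return (W[:,:,2]-W[:,:,0]>25)
go('dish','dish',(.498,-.376),.03,dark)
go('card','pad',(.59,.202),.0075,lambda W:(W[:,:,2]-W[:,:,0]>0.3*W[:,:,2]))
go('outline','wheel',(.52,-.093),0,lambda W:W[:,:,2]<0)
go('knob','wheel',(.645,-.108),.158,lambda W:W.max(2)<35)
go('wheel','wheel',(.645,-.108),.119,lambda W:W[:,:,2]<0)
go('wheeltop','top',(.645,-.108),.119,lambda W:W[:,:,2]<0)
cv2.imwrite('pics/d.png',np.vstack([np.hstack(T[:3]),np.hstack(T[3:])]))
E
python3 fit.py
```

```text
dish dish (array([ 0.49912047, -0.37372003]), np.float32(-2.7263184), array([48.84940338, 83.31035614]))
card pad (array([0.58973442, 0.20264093]), np.float32(9.522263), array([61.8551712 , 96.05160522]))
outline wheel min() iterable argument is empty
knob wheel (array([ 0.68725, -0.10775]), np.float32(-90.0), array([115.5, 199.5]))
wheel wheel min() iterable argument is empty
wheeltop top min() iterable argument is empty
```

View pics/d.png

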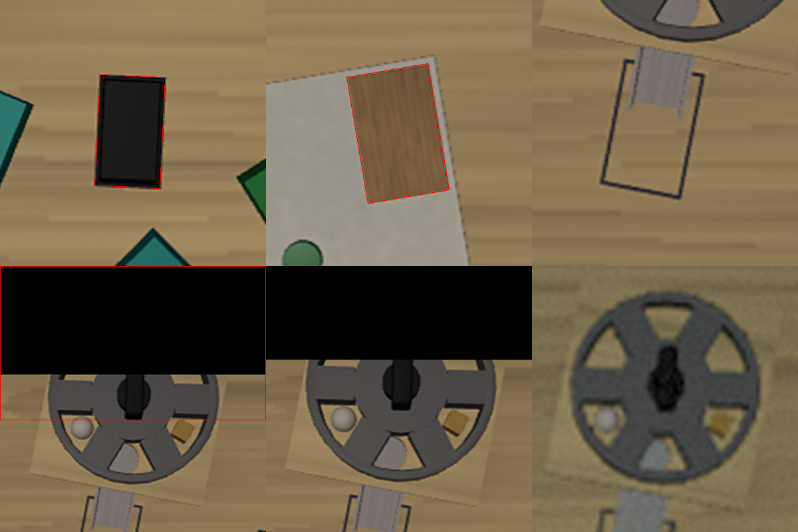

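The dish and card fits match the given sizes. By hand, the outline is at about (0.523,-0.084) with yaw -11°, and the wheel axis predicted from it agrees with the seen wheel. I'll refine the outline and wheel, then pick the dish.

```bash
cat > fit2.py <<'E'
from h import *
import pickle
from scipy.optimize import minimize
def outline(s,c0=(.523,-.0838,-11),c=(.52,-.093)):
    W=warp(s,c,0).astype(np.uint8); g=cv2.cvtColor(W,cv2.COLOR_BGR2GRAY)
    bh=cv2.GaussianBlur(cv2.morphologyEx(g,cv2.MORPH_BLACKHAT,np.ones((15,15))),(0,0),3).astype(np.float32)
    a,b=.0458,.0288
    L=[(x,y) for x in np.linspace(-a,a,120) for y in(-b,b) if x<.008]+[(-a,y) for y in np.linspace(-b,b,60)]+[(a,y) for y in np.linspace(-b,b,60) if abs(y)>.022]
    L=np.array(L)
    def cost(p):
        t=np.radians(p[2]); X=p[0]+L[:,0]*np.cos(t)-L[:,1]*np.sin(t); Y=p[1]+L[:,0]*np.sin(t)+L[:,1]*np.cos(t)
        return -cv2.remap(bh,np.float32((c[1]+.1-Y)/.0005)[None],np.float32((c[0]+.1-X)/.0005)[None],cv2.INTER_LINEAR).mean()
    r=minimize(cost,c0,method='Nelder-Mead',options=dict(initial_simplex=np.array(c0)+np.array([[0,0,0],[.004,0,0],[0,.004,0],[0,0,3]])))
    return r.x,r.fun,cost(c0)
if __name__=='__main__':
    D=pickle.load(open('D.pkl','rb'))
    for k in('wheel','top'): print(k,outline(D[k]))
    s=D['top']; f,R,t=cam(s)
    W=warp(s,(.652,-.109),.119); 
    g=cv2.medianBlur(cv2.cvtColor(W,cv2.COLOR_BGR2GRAY),5)
    C=cv2.HoughCircles(g,cv2.HOUGH_GRADIENT_ALT,1,100,param1=120,param2=.5,minRadius=136,maxRadius=152)
    print('wheel',None if C is None else [(.752-v*.0005,-.009-u*.0005,r*.5) for u,v,r in C[0]])
    W=warp(D['top'],(.498,-.376),.03).astype(int); print('dish top',rect(W.max(2)<45,(.498,-.376))[:3])
    W=warp(D['top'],(.59,.202),.0075).astype(int); print('card top',rect(W[:,:,2]-W[:,:,0]>0.3*W[:,:,2],(.59,.202))[:3])
E
python3 fit2.py
python3 - <<'E'
from h import *
y=-2.7; c=np.array([.499,-.3737]); g=c-.012*np.array([np.cos(np.radians(y)),np.sin(np.radians(y))])
robot.gripper_to(.08)
robot.move_pose([*g,.10],[180,0,y]); robot.line_to([*g,.003],max_speed=.12)
print(get_wrist_force())
robot.gripper_to(.04,force=25); print(get_grip_width(),get_gripper_force(),get_wrist_force())
robot.line_to([*g,.11],max_speed=.12)
print(get_grip_width(),get_position(),get_wrist_force(),get_time_s())
E
```

```text
wheel (array([  0.5225333 ,  -0.08324706, -10.87930281]), np.float64(-54.876991271972656), np.float32(-53.38843))
top (array([  0.52198674,  -0.08232057, -11.19699494]), np.float64(-29.29452896118164), np.float32(-25.48877))
wheel [(np.float32(0.6555), np.float32(-0.11), np.float32(72.04087))]
dish top (array([ 0.4839678 , -0.40852744]), np.float32(85.42609), array([105.48300934, 137.10198975]))
card top (array([0.58892371, 0.20349036]), np.float32(9.582947), array([60.65461731, 94.0841217 ]))
[ 0.03902359  0.10392295 -0.08727868]
0.04970290870436768 27.270660996437073 [-1.02433591  0.56317299  5.73307426]
0.04956773906190109 [ 0.48651199 -0.37272105  0.10921743] [-0.27366785  0.00607916  0.15414258] 10.6583
```

```bash
python3 - <<'E'
from h import *
y=-11; u=np.array([np.cos(np.radians(y)),np.sin(np.radians(y))]); S=np.array([.5223,-.083]); g=S-.012*u
robot.move_pose([*(g-.065*u),.11],[180,0,y]); robot.line_to([*(g-.065*u),.0055],max_speed=.12)
print(get_wrist_force(),get_position())
s=snap('side'); t=snap('top')
W=warp(t,(.48,-.083),.03); im=np.hstack([cv2.resize(W,(400,400)),cv2.resize(s['image'][140:240,200:300,::-1],(400,400),interpolation=cv2.INTER_CUBIC)])
cv2.imwrite('pics/e.png',im); print(get_time_s())
E
```

```text
[-0.11400382  0.4145974  -1.81883347] [ 0.44716344 -0.06849885  0.00589865]
12.9583
```

View pics/e.png

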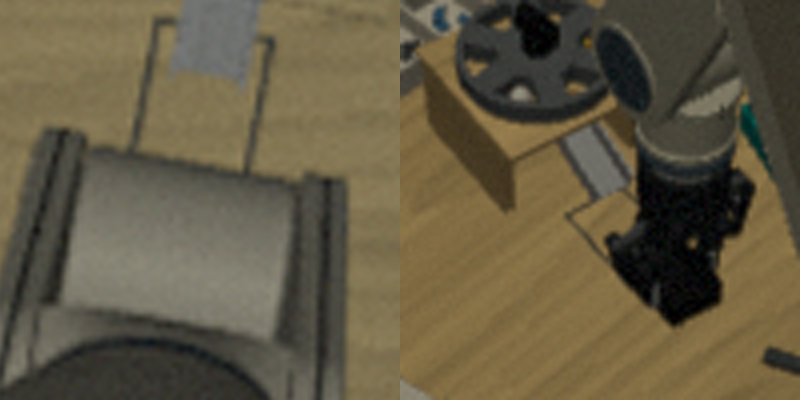

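The dish is held just short of the outline, and the chute lip is ahead and clear. I'll slide it in, checking force in steps.

```bash
python3 - <<'E'
from h import *
y=-11; u=np.array([np.cos(np.radians(y)),np.sin(np.radians(y))]); S=np.array([.5223,-.083]); g=S-.012*u
ok=True
for d in(.045,.03,.02,.01,0):
    robot.line_to([*(g-d*u),.0055],max_speed=.06); F=get_wrist_force()
    print(d,F)
    if np.hypot(*F[:2])>4: ok=False;break
if ok:
    robot.line_to([*g,.0035],max_speed=.02); print(get_wrist_force())
    robot.gripper_to(.068); robot.line_to([*g,.06],max_speed=.1)
    v=g-.06*u; robot.line_to([*v,.16],max_speed=.2)
    robot.move_pose([.50,-.10,.38],[180,0,0])   # look
    q=[.47,-.09,.40]
    robot.move_pose(q,[180,0,0])
    import pickle
    s=snapshot('wrist'); t=snapshot('top'); pickle.dump({'w':s,'t':t},open('E.pkl','wb'))
    print(px(s,[.6555,-.11,.119]))
    A=cv2.resize(warp(s,(.53,-.085),.03),(400,400)); B=cv2.resize(warp(s,(.655,-.11),.158),(400,400))
    cv2.imwrite('pics/f.png',np.hstack([A,B])); print(get_time_s())
    for qn in('stone_center','cube_mid','wheel_knob'): print(qn,find('wrist',s,qn)[:2])
E
```

```text
0.045 [-0.10023946  0.09227091 -0.56227622]
0.03 [0.26368635 1.94963528 0.03345869]
0.02 [ 0.03525776  0.53851692 -0.18535021]
0.01 [-0.45576794  0.24993378 -0.04442127]
0 [-0.54350779  0.74526934 -0.45668243]
[-0.29108078  0.64815534  4.44692587]
[275.35118819  -1.66693196]
18.1
stone_center [(0.75, array([ 0.631, -0.068,  0.114]), array([239.,  22.]))]
cube_mid [(0.58, array([ 0.629, -0.153,  0.111]), array([311.,  25.]))]
wheel_knob [(0.79, array([ 0.627, -0.11 ,  0.127]), array([276.,  24.]))]
```

View pics/f.png

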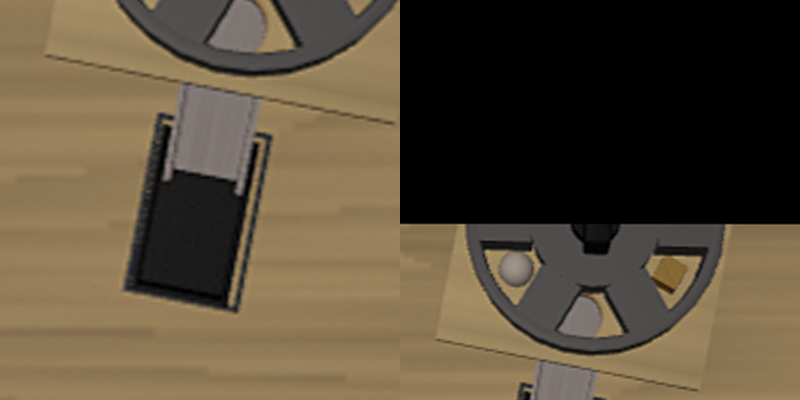

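The dish sits under the chute, but it may be 2–3 mm to the left. I'll check with overlays.

```bash
python3 - <<'E'
from h import *
import pickle
from fit2 import outline
E=pickle.load(open('E.pkl','rb')); out=[]
for k in('w','t'):
    s=E[k]; o=outline(s,(.5223,-.083,-11))
    print(k,o[0])
    c=(.515,-.083)
    W=warp(s,c,.03,size=.12,mm=.3)
    W=cv2.convertScaleAbs(W,alpha=2.2)
    def rc(cx,cy,yaw,a,b,z,col):
        t=np.radians(yaw);P=[]
        f,R,T=cam(s);o_=-R.T@T
        for x,y in((a,b),(a,-b),(-a,-b),(-a,b)):
            X=np.array([cx+x*np.cos(t)-y*np.sin(t),cy+x*np.sin(t)+y*np.cos(t),z]); d=X-o_; X=o_+d*(.03-o_[2])/d[2]
            P.append([(c[1]+.06-X[1])/.0003,(c[0]+.06-X[0])/.0003])
        cv2.polylines(W,[np.int32(P)],True,col,1)
    rc(*o[0],.0458,.0288,0,(0,255,0)); rc(.5223,-.083,-11,.042,.025,.03,(0,0,255))
    out.append(W)
cv2.imwrite('pics/g.png',np.hstack(out))
E
```

```text
w [  0.52441234  -0.08456835 -11.03801587]
t [ 0.52243424 -0.08365564 -8.9417868 ]
```

View pics/g.png

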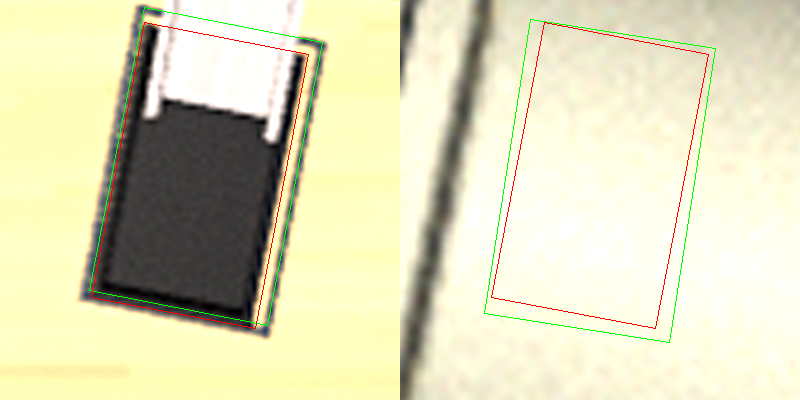

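In the wrist view the outline's outer corners are (140,8), (325,43), (267,333) and (84,298). The dish has about 1 mm gap on the left and 5 mm on the right, so it is 2 mm too far to the left. I'll regrip at a shifted centre so that closing centres it, then look at it and the wheel again.

```bash
python3 - <<'E'
from h import *
import pickle
y=-11; u=np.array([np.cos(np.radians(y)),np.sin(np.radians(y))]); v=np.array([-u[1],u[0]]); S=np.array([.5223,-.083]); g=S-.012*u-.0021*v
robot.move_pose([*g,.11],[180,0,y]); robot.line_to([*g,.0045],max_speed=.12)
robot.gripper_to(.045,force=20); print(get_grip_width(),get_wrist_force()); robot.gripper_to(.068)
robot.line_to([*g,.10],max_speed=.15); robot.line_to([*(g-.05*u),.2],max_speed=.25)
robot.move_pose([.57,-.10,.40],[180,0,-11])
s=snapshot('wrist'); pickle.dump({'w':s},open('F.pkl','wb'))
for qn in('stone_center','cube_mid','wheel_knob'): print(qn,find('wrist',s,qn)[:2])
A=cv2.resize(cv2.convertScaleAbs(warp(s,(.515,-.083),.03,.12,.3),alpha=2),(400,400)); B=warp(s,(.655,-.11),.158,.2,.5)
cv2.imwrite('pics/i.png',np.hstack([A,cv2.convertScaleAbs(B,alpha=1.7)])); print(get_time_s())
g=cv2.cvtColor(warp(s,(.655,-.11),.119),cv2.COLOR_BGR2GRAY)
C=cv2.HoughCircles(g,cv2.HOUGH_GRADIENT_ALT,1,100,param1=120,param2=.5,minRadius=136,maxRadius=152)
print('wheel',None if C is None else [(.755-v*.0005,-.01-u*.0005,r*.5) for u,v,r in C[0]])
E
```

```text
0.04949119015733589 [-0.4496911   0.74379854  6.58488048]
stone_center [(0.47, array([ 0.633, -0.065,  0.115]), array([221., 114.]))]
cube_mid [(0.69, array([ 0.63 , -0.154,  0.113]), array([290., 102.]))]
wheel_knob [(0.88, array([ 0.657, -0.109,  0.127]), array([251.,  86.]))]
23.5167
wheel [(np.float32(0.656), np.float32(-0.109500006), np.float32(71.74158))]
```

View pics/i.png

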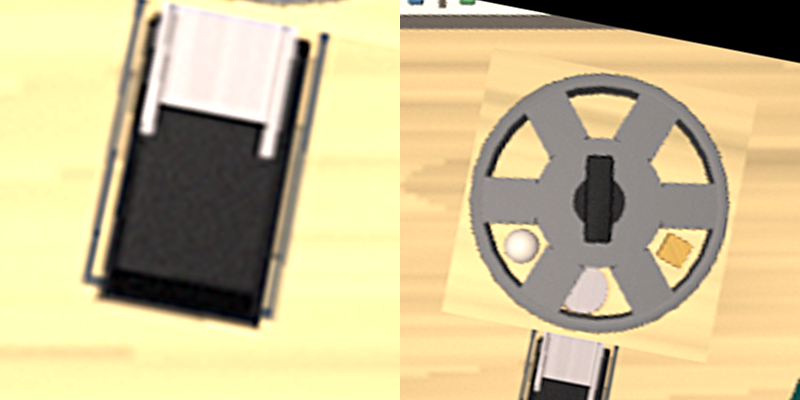

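The ball and cube pockets and the knob (bar along world x) are clear. The dish gaps look nearer even; I'll check them by intensity profiles along and across the outline.

```bash
cat > prof.py <<'E'
from h import *
def prof(s,C=(.5223,-.083),yaw=-11):
    t=np.radians(yaw); f,R,T=cam(s); o=-R.T@T; print('nadir',o)
    def line(ax,fixed,z,lo,hi):
        P=[]
        for a in np.arange(lo,hi,.0005):
            v=[]
            for b in fixed:
                x,y=(a,b) if ax=='u' else (b,a)
                u,w_=px(s,[C[0]+x*np.cos(t)-y*np.sin(t),C[1]+x*np.sin(t)+y*np.cos(t),z])
                v.append(cv2.getRectSubPix(s['image'],(1,1),(float(u),float(w_))).mean())
            P.append(int(np.mean(v)))
        return P
    for z in (.03,0):
        print('z',z,'left  +40..+20mm',line('v',np.linspace(-.03,.0,9),z,.020,.040)[::-1])
        print('       right -40..-20 ',line('v',np.linspace(-.03,.0,9),z,-.040,-.020))
        print('       front -55..-35 ',line('u',np.linspace(-.015,.015,9),z,-.055,-.035))
if __name__=='__main__':
    import pickle
    for n in 'EF': prof(pickle.load(open(n+'.pkl','rb'))['w'])
E
python3 prof.py
```

```text
nadir [ 0.53447965 -0.08869961  0.54194148]
z 0.03 left  +40..+20mm [119, 119, 119, 119, 119, 119, 119, 119, 119, 119, 119, 119, 120, 120, 121, 121, 122, 123, 121, 115, 105, 92, 79, 66, 56, 49, 45, 41, 38, 34, 30, 24, 20, 16, 15, 16, 18, 22, 25, 27]
       right -40..-20  [122, 122, 122, 122, 122, 122, 122, 122, 122, 122, 122, 122, 122, 123, 124, 124, 124, 121, 115, 106, 92, 74, 59, 53, 58, 69, 86, 101, 114, 117, 114, 105, 82, 56, 32, 21, 15, 15, 15, 16]
       front -55..-35  [121, 121, 121, 121, 121, 121, 121, 121, 121, 121, 121, 121, 121, 121, 121, 122, 122, 123, 125, 125, 121, 112, 97, 80, 63, 49, 37, 30, 26, 24, 20, 16, 10, 6, 4, 6, 10, 16, 21, 24]
z 0 left  +40..+20mm [119, 118, 118, 118, 119, 119, 119, 119, 119, 119, 120, 121, 122, 122, 121, 116, 107, 95, 82, 70, 59, 52, 46, 43, 40, 37, 33, 29, 24, 19, 16, 15, 15, 18, 21, 24, 26, 27, 28, 28]
       right -40..-20  [122, 122, 122, 122, 122, 122, 122, 122, 122, 122, 123, 124, 124, 123, 120, 115, 107, 93, 76, 60, 53, 55, 67, 81, 97, 109, 116, 116, 108, 93, 71, 47, 29, 18, 15, 15, 16, 16, 18, 20]
       front -55..-35  [121, 121, 
[... 697 characters left out ...]
, 126, 126, 126, 126, 127, 127, 127, 128, 130, 131, 130, 126, 123, 117, 97, 76, 56, 41, 30, 18, 9, 7, 6, 4, 4, 4, 4, 4, 4]
z 0 left  +40..+20mm [124, 124, 124, 124, 124, 124, 124, 124, 125, 125, 126, 126, 127, 128, 128, 120, 106, 92, 79, 70, 62, 55, 69, 88, 106, 114, 105, 96, 85, 67, 47, 27, 16, 14, 11, 10, 13, 16, 20, 22]
       right -40..-20  [127, 127, 127, 127, 127, 127, 127, 127, 128, 128, 129, 130, 130, 127, 123, 120, 109, 95, 82, 72, 69, 65, 63, 66, 69, 72, 63, 46, 28, 14, 15, 15, 16, 17, 18, 20, 21, 22, 23, 24]
       front -55..-35  [129, 131, 131, 127, 124, 121, 107, 87, 68, 49, 38, 27, 16, 9, 7, 5, 4, 4, 4, 4, 4, 4, 4, 4, 4, 3, 3, 2, 7, 12, 17, 20, 22, 23, 25, 25, 25, 24, 24, 24]
```

Measured relative to the outline, the dish is about -0.9 mm laterally and +0.5 mm lengthwise, which is within the clearance. The TCP has about +1.3 mm y bias against the wrist camera. Next I'll grip the knob, with the axis at about (0.656,-0.1105) and the ball at 117° against the hole at 169°, and turn about +50°.

```bash
python3 - <<'E'
from h import *
np.set_printoptions(suppress=True,precision=2)
A=np.array([.656,-.1105]); y=-1
robot.gripper_to(.045)
robot.move_pose([*A,.20],[180,0,y]); robot.line_to([*A,.127],max_speed=.12)
print(get_wrist_force())
robot.gripper_to(.005,force=20); F=get_wrist_force(); print(get_grip_width(),F,get_torque())
n=0
if abs(get_grip_width()-.014)<.003:
    q0=np.array(get_joints())
    for k in range(8,49,8):
        q=q0.copy(); q[5]-=k; robot.movej(q); F=get_wrist_force(); n=k
        print(k,F,get_torque()[2],get_tcp_rot()[2])
        if np.hypot(*F[:2])>25: break
s=snap('top'); 
for n in('side','top'):
    s=snap(n,n+'1.png'); print(n,find(n,s,'stone_center'))
print(get_time_s())
E
```

```text
[0.27 0.01 0.29]
0.025554804328583383 [-1.17  2.74  6.4 ] [ 0.5   0.11 -0.02]
side []
top []
26.0583
```

The fingers closed on the wide round neck (25 mm). I'll open, rise to grip the bar itself, and repeat.

```bash
python3 - <<'E'
from h import *
np.set_printoptions(suppress=True,precision=2)
A=np.array([.656,-.1105])
robot.gripper_to(.045)
robot.line_to([*A,.1365],max_speed=.05)
robot.gripper_to(.005,force=20); F=get_wrist_force(); print(get_grip_width(),F,get_torque())
if abs(get_grip_width()-.014)<.003:
    q0=np.array(get_joints())
    for k in range(8,49,8):
        q=q0.copy(); q[5]-=k; robot.movej(q); F=get_wrist_force()
        print(k,F,get_torque()[2],get_tcp_rot()[2],get_grip_width())
        if np.hypot(*F[:2])>25: break
for n in('side','top'):
    s=snap(n,n+'1.png'); print(n,find(n,s,'stone_center'))
print(get_time_s())
E
```

```text
0.013575208945982188 [0.24 2.24 1.78] [ 0.37  0.13 -0.06]
8 [-0.04  0.2   1.67] -0.005357623750956837 6.8112095136079605 0.013667871631726924
16 [-0.04  1.06  1.  ] -0.06584667294704921 14.666998773194793 0.013370555879804697
24 [ 0.37 -0.75  0.38] 0.04472941524242021 22.604332103489853 0.013551644684309581
32 [-0.4  -0.68  0.59] 0.012108320560650188 30.578287074627443 0.013444656993696787
40 [-0.31 -0.8   0.92] 0.20539166476052198 38.582571035598264 0.013754977784526895
48 [ 1.2  -1.3  -0.23] 0.05332164232032985 46.56080222400034 0.013262940681041332
side [(0.18, array([ 0.64, -0.09,  0.12]), array([234., 156.]))]
top []
28.85
```

```bash
python3 - <<'E'
from h import *
s=snap('side'); a=px(s,[.58,-.09,.06]).astype(int); print(a)
C=s['image'][a[1]-50:a[1]+50,a[0]-50:a[0]+50,::-1]
t=snap('top'); b=px(t,[.56,-.09,.03]).astype(int); print(b)
C2=t['image'][b[1]-50:b[1]+50,b[0]-50:b[0]+50,::-1]
cv2.imwrite('pics/j.png',cv2.resize(cv2.convertScaleAbs(np.hstack([C,C2]),alpha=1.6),(800,400),interpolation=cv2.INTER_CUBIC))
E
```

```text
[246 177]
[261 174]
```

View pics/j.png

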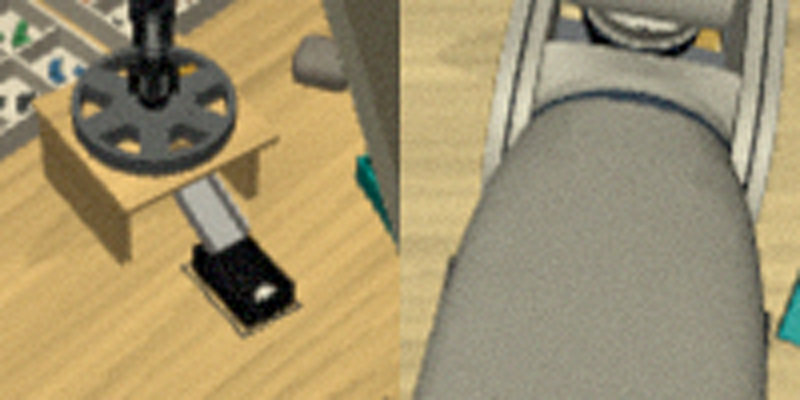

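The white stone lies in the dish at crop (263,290) in the side view, and the cube stays in the wheel. Next I'll release the knob and carry the dish to the card.

```bash
python3 - <<'E'
from h import *
import pickle
np.set_printoptions(suppress=True,precision=4)
robot.gripper_to(.045); p=get_position(); robot.line_to([p[0],p[1],.22],max_speed=.15)
y=-11; u=np.array([np.cos(np.radians(y)),np.sin(np.radians(y))]); v=np.array([-u[1],u[0]]); g=np.array([.5223,-.083])-.012*u-.0021*v
robot.move_pose([*g,.2],[180,0,y]); robot.gripper_to(.068)
robot.line_to([*g,.0045],max_speed=.13); robot.gripper_to(.04,force=25)
print(get_grip_width(),get_wrist_force())
robot.line_to([*g,.0065],max_speed=.03); robot.line_to([*(g-.07*u),.0065],max_speed=.06); print(get_wrist_force())
robot.line_to([*(g-.07*u),.12],max_speed=.12); print(get_grip_width(),get_time_s())
y=9.5; u=np.array([np.cos(np.radians(y)),np.sin(np.radians(y))]); g=np.array([.5892,.2014])-.012*u
robot.move_pose([*g,.12],[180,0,y]); robot.line_to([*g,.03],max_speed=.1); robot.line_to([*g,.0135],max_speed=.03); print(get_wrist_force())
robot.line_to([*g,.012],max_speed=.01); print(get_wrist_force(),get_grip_width())
robot.gripper_to(.068); robot.line_to([*g,.08],max_speed=.1)
robot.move_pose([.535,.195,.36],[180,0,9.5])
s=snapshot('wrist'); pickle.dump({'w':s},open('G.pkl','wb')); print(get_time_s(),find('wrist',s,'stone_center'),find('wrist',s,'dish_mid'))
W=warp(s,(.59,.202),.0075,.2,.5); R=warp(s,(.59,.202),.03,.2,.5)
for sel,c in(('dish',R),):
    d=c.astype(int); print(rect(cv2.morphologyEx((d.max(2)<45).astype(np.uint8),cv2.MORPH_CLOSE,np.ones((60,60))),(.59,.202))[:3])
d=W.astype(int); m=((d[:,:,2]-d[:,:,0]>0.3*d[:,:,2])&(d[:,:,2]>45)).astype(np.uint8)
print('card',rect(cv2.morphologyEx(m,cv2.MORPH_CLOSE,np.ones((150,150)),borderValue=0),(.59,.202))[:3])
cv2.imwrite('pics/k.png',cv2.convertScaleAbs(np.hstack([W,R]),alpha=1.7))
E
```

```text
0.049529937629572675 [-1.0063  0.5265  5.8645]
[-0.0202  0.0469  0.117 ]
0.049378102282058356 35.9917
[ 0.4667 -1.0757 -0.3076]
[-2.5013 -0.8555  5.7209] 0.04955633446794874
41.5 [(0.57, array([0.588, 0.216, 0.03 ]), array([249., 113.]))] [(0.64, array([ 0.47 , -0.221,  0.015]), array([507., 235.])), (0.59, array([0.589, 0.2  , 0.017]), array([260., 114.]))]
(array([0.5883, 0.2018]), np.float32(9.90419), array([49.5285, 84.7809]))
card (array([0.59 , 0.202]), np.float32(-90.0), array([125., 125.]))
```

View pics/k.png

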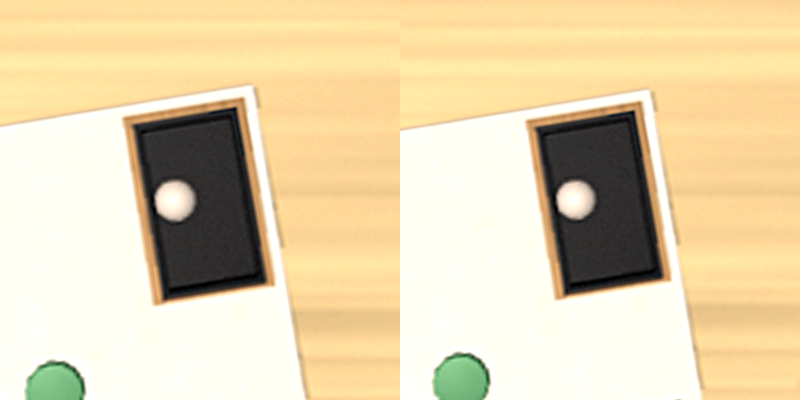

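The stone is in the dish on the card, with a brown margin all round. I'll check the centring numerically.

```bash
python3 - <<'E'
from h import *
import pickle
s=pickle.load(open('G.pkl','rb'))['w']; c=(.59,.202)
d=warp(s,c,.0375).astype(int); r=rect(cv2.morphologyEx((d.max(2)<45).astype(np.uint8),cv2.MORPH_CLOSE,np.ones((30,30)),borderValue=0),c); print('dish',r[:3])
W=warp(s,c,.0075); hsv=cv2.cvtColor(W,cv2.COLOR_BGR2HSV); d=W.astype(int)
m=(((d[:,:,2]-d[:,:,0]>0.3*d[:,:,2]))|(d.max(2)<45)); M=np.zeros_like(m); M[85:315,105:290]=m[85:315,105:290]
# drop table: keep inside pad
P=np.zeros(m.shape,np.uint8); cv2.fillPoly(P,[np.array([[118,108],[248,92],[278,290],[150,312]])],1)
k=cv2.rotate; print('card',rect(M&(P>0),c)[:3])
print(-np.array(s['R']).T@np.array(s['t']))
E
```

```text
dish (array([0.58853333, 0.20187585]), np.float32(9.827713), array([48.77749252, 83.31043243]))
card (array([0.58949375, 0.20255173]), np.float32(9.377075), array([61.80966949, 95.75361633]))
[0.59905187 0.20670693 0.50143348]
```

The dish is about 1 mm and 0.5° off the card centre. The gripper is clear, so I'm handing in.

```bash
python3 -c "
from h import *
robot.dwell(.5); print(get_time_s()); print(robot.sign_off())"
```

```text
42.1
the job is handed in; nothing more can be done
None
```

The job is handed in at 42.1 s of the 72 s allowed: the dish, with the stone in it, stands on the card about 1 mm and 0.5° off centre, and the cube was still in the wheel when I last looked, after turning it.

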